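# Restock the balloon-weight drawers

## Robot

A 7-joint arm with a two-finger parallel gripper is mounted at the origin on the work surface. World frame = base frame: x ahead of the robot, y to its left, z up, the work surface at z = 0. Lengths are in m, angles in rad, forces in N, time in s.
With the tool pointing down it reaches from about 0.35 to 0.9 m from the base axis. Payload 8.1 kg.
Tool frame: the origin (TCP) lies midway between the tips of the shut fingers; the grasp point (between the pads) lies arm.tcp_to_grasp behind it (arm.tcp_to_grasp is the distance from the TCP to the grasp point, in m); z points along the fingers, y is the line along which they close (so a half turn about z gives the same grasp; the last joint's range is limited). The gripper opens to 92 mm and grips with 3 to 60 N. Pads are 19 mm wide; open, the fingers measure 130 mm over their backs; the gripper's body (75 mm by 190 mm) begins 47 mm behind the grasp point.
Start: joints at [1.073, 0.434, 0.025, 1.573, -0.012, 1.134, -0.075], TCP at [0.24, -0.577, 0.227] pointing down, gripper open.
Joint ranges: [-2.62, 2.62], [-0.44, 2.09], [-1.27, 1.32], [0.08, 2.57], [-1.32, 4.46], [0.12, 2], [-2.74, 2.74]. Speed limits (rad/s): [2.22, 2.22, 3.01, 3.01, 3.14, 3.14, 3.14].

## Interface

Orientations are given as a rotation vector (axis times angle).
In Python, from cell import observe, get_image, arm gives the robot as it stands. The module is installed in compiled form; this text tells all that it offers.
- The arm moves only by the tool drive_tool, never from a script. Its argument "steps" is a list of rows, each a list of 5 numbers: the closure, from 0 (fully open) to 1 (shut), then the shift along the world's x, y, z in mm, then the turn about the world's z in rad. In form: [[hand, x, y, z, roll], ...]. A call has 1 to 20 rows; each row shifts and turns the commanded pose from where the row before left it; what a row does not reach is not made up. A row lasts 1/12 s, in which the tool goes at most 41.7 mm and 7.16 degrees, less where a joint would pass 70% of its speed; a pose out of reach is approached as far as the arm can. A call with a gripper value outside its range is refused whole. The fingers move at their own pace and stop on an object; "grip_force" is the grip in N (left out, the last holds). Time passes only in rows, so rows that do not move let the fingers close. It gives the time, the measured TCP pose, the force, the opening and the grip force at its end, in the units of the state.
- observe(): the state, without advancing time (a new reading comes with each control period).
- get_image(name): name is "side" or "top" or "wrist"; returns a dict with "image" (384x512x3 uint8, red, green, blue), "vfov" (degrees; the focal length in pixels is half the picture's height over the tangent of half this angle, whatever the lens; pixels are square), "cx", "cy" (the principal point, pixels), "xyz" and "attitude" of the camera in the world. Camera axes: x right, y down, z forward; pixel columns grow to the right and rows downward; lengths in m; the calibration is good to about 2 mm. The wrist camera is an equidistant fisheye: a pixel r from the principal point sees the ray r / f radians off the axis. A picture is of the moment at which its call begins. There is no depth.
- arm.sign_off(): hands the job in; it is judged then, once.
The state is a dict: "clock": time; "joints": joint angles; "dq": joint speeds; "joint_efforts": joint torques, N m; "position": TCP position; "ee_rot": TCP orientation; "force": force on the tool from outside, world axes, zero at the start; "ft_torque": the same for the moment, N m; "width": opening from 0.0 (shut) to 1.0 (fully open); "gripper_force": force on a finger pad.
Only numpy, scipy, OpenCV 4.12 (cv2) and the standard library are available. Lean on these libraries where they do the work, as an engineer would, in place of code of your own. Each camera call takes 0.05 s, during which the arm holds its last target. There are 200 camera calls.

## Task

Put the four loose balloon weights away: each goes into the empty front compartment of the stock drawer for its own colour and shape (see the two already in the back of each drawer), standing upright on the drawer's floor. Set them down rather than dropping them, and leave the drawers, the tape dispenser and the balloon pump where they are.

Things in the scene. Friction and masses are not known exactly. Their poses are not given: they have to be found in the camera images.
- pink_star: loose pink star-shaped balloon weight, rigid, about 100 g: flat pink base 20 mm thick (five-pointed star, 58 mm across), thin neck, and an upright white round cap 22 mm in diameter from 41 to 62 mm above the underside: hold it there, from above, at any yaw. Origin: centre of the underside, below the cap; z up; x to a point of the star.
- drawer_pink_star: loose cream drawer for pink stars, 200 (x) x 100 (y) x 42 mm high, 0.5 kg, 3 mm walls and floor. A cross wall makes 2 compartments, 95 x 94 mm inside: the back one (+x) holds two pink star weights, fixed, 65 mm high; the front one is empty, its floor's centre at (-0.049, 0, 0.003) m. Front: clear wall, pink star on a label jutting 22 mm. Origin: mid underside; x to the back.
- pink_heart: loose pink heart-shaped balloon weight, rigid, about 100 g: flat pink base 20 mm thick (heart, 54 x 49 mm), thin neck, and an upright white round cap 22 mm in diameter from 41 to 62 mm above the underside: hold it there, from above, at any yaw. Origin: centre of the underside, below the cap; z up; x from the heart's tip to its lobes.
- drawer_pink_heart: loose cream drawer for pink hearts, 200 (x) x 100 (y) x 42 mm high, 0.5 kg, 3 mm walls and floor. A cross wall makes 2 compartments, 95 x 94 mm inside: the back one (+x) holds two pink heart weights, fixed, 65 mm high; the front one is empty, its floor's centre at (-0.049, 0, 0.003) m. Front: clear wall, pink heart on a label jutting 22 mm. Origin: mid underside; x to the back.
- blue_star: loose blue star-shaped balloon weight, rigid, about 100 g: flat blue base 20 mm thick (five-pointed star, 58 mm across), thin neck, and an upright white round cap 22 mm in diameter from 41 to 62 mm above the underside: hold it there, from above, at any yaw. Origin: centre of the underside, below the cap; z up; x to a point of the star.
- drawer_blue_star: loose cream drawer for blue stars, 200 (x) x 100 (y) x 42 mm high, 0.5 kg, 3 mm walls and floor. A cross wall makes 2 compartments, 95 x 94 mm inside: the back one (+x) holds two blue star weights, fixed, 65 mm high; the front one is empty, its floor's centre at (-0.049, 0, 0.003) m. Front: clear wall, blue star on a label jutting 22 mm. Origin: mid underside; x to the back.
- blue_heart: loose blue heart-shaped balloon weight, rigid, about 100 g: flat blue base 20 mm thick (heart, 54 x 49 mm), thin neck, and an upright white round cap 22 mm in diameter from 41 to 62 mm above the underside: hold it there, from above, at any yaw. Origin: centre of the underside, below the cap; z up; x from the heart's tip to its lobes.
- drawer_blue_heart: loose cream drawer for blue hearts, 200 (x) x 100 (y) x 42 mm high, 0.5 kg, 3 mm walls and floor. A cross wall makes 2 compartments, 95 x 94 mm inside: the back one (+x) holds two blue heart weights, fixed, 65 mm high; the front one is empty, its floor's centre at (-0.049, 0, 0.003) m. Front: clear wall, blue heart on a label jutting 22 mm. Origin: mid underside; x to the back.
- tape_dispenser: black desk tape dispenser, 135 x 56 mm, 78 mm high, beside the drawers on the left (+y); not part of the job. Origin: centre of the underside; x along its length.
- balloon_pump: red and white hand balloon pump lying on the counter beside the drawers on the right (-y), 290 mm long (x), 70 mm wide at its handle, 48 mm high; not part of the job. Origin: at the counter, below mid barrel.

How it is judged:
At the end, for the whole second after the job is handed in: Each of the four weights stands in the front compartment of the drawer of its own colour and shape: its origin within 30 mm of the compartment's centre along the drawer's x and y and no more than 5 mm above the drawer's floor, upright within 0.12 rad, at rest; the drawers stand flat on the counter (x of pink_star in the frame of drawer_pink_star between -0.079 and -0.019 m and y of pink_star in the frame of drawer_pink_star between -0.03 and 0.03 m and z of pink_star in the frame of drawer_pink_star between -0.002 and 0.008 m and angle between each of pink_star, pink_heart, blue_star, blue_heart's own z axis and vertical below 0.12 rad and linear speed of each of pink_star, drawer_pink_star, pink_heart, drawer_pink_heart, blue_star, drawer_blue_star, blue_heart, drawer_blue_heart below 0.02 m/s and angular speed of each of pink_star, pink_heart, blue_star, blue_heart below 0.3 rad/s and height (world z) of each of drawer_pink_star, drawer_pink_heart, drawer_blue_star, drawer_blue_heart below 0.006 m and angle between each of drawer_pink_star, drawer_pink_heart, drawer_blue_star, drawer_blue_heart's own z axis and vertical below 0.05 rad and x of pink_heart in the frame of drawer_pink_heart between -0.079 and -0.019 m and y of pink_heart in the frame of drawer_pink_heart between -0.03 and 0.03 m and z of pink_heart in the frame of drawer_pink_heart between -0.002 and 0.008 m and x of blue_star in the frame of drawer_blue_star between -0.079 and -0.019 m and y of blue_star in the frame of drawer_blue_star between -0.03 and 0.03 m and z of blue_star in the frame of drawer_blue_star between -0.002 and 0.008 m and x of blue_heart in the frame of drawer_blue_heart between -0.079 and -0.019 m and y of blue_heart in the frame of drawer_blue_heart between -0.03 and 0.03 m and z of blue_heart in the frame of drawer_blue_heart between -0.002 and 0.008 m); the robot touches nothing.
It fails at once if a weight is dropped (falls free for more than about 25 mm) or thrown ((linear speed of pink_star above 0.7 m/s and contact force between pink_star and the fingers below 0.05 N) or (linear speed of pink_heart above 0.7 m/s and contact force between pink_heart and the fingers below 0.05 N) or (linear speed of blue_star above 0.7 m/s and contact force between blue_star and the fingers below 0.05 N) or (linear speed of blue_heart above 0.7 m/s and contact force between blue_heart and the fingers below 0.05 N)).
It fails at once if a drawer is shoved more than 40 mm from where it stood (distance of any of drawer_pink_star, drawer_pink_heart, drawer_blue_star, drawer_blue_heart from where it was at the start of the episode above 0.04 m).
It fails at once if the tape dispenser or the balloon pump is shoved more than 40 mm from where it was (distance of any of tape_dispenser, balloon_pump from where it was at the start of the episode above 0.04 m).
It also fails if it takes over 96 s, if anything falls off the work surface, if the arm or the gripper's body presses on something with over 40 N, if the wrist force passes 120 N, or if a joint passes its speed limit or range.

## Working session

There is one attempt and no reset: what is moved stays moved. The work goes in short steps, Python scripts to look and compute and a tool call to move; the robot and the scene stay as the last step left them, time stands still between calls to the robot, and variables do not carry over. Pictures are saved under pics/ and viewed, at most 14 in all, crops included, and the job is handed in when it is done.

Besides the shell and the picture viewer there is one more tool, called after ">>>" as a command line: name --pt "numbers of a row" for each row, then --argument value for the rest. drive_tool: Moves the arm, as the interface text tells. Its arguments: {"type":"object","properties":{"steps":{"type":"array"},"grip_force":{"type":"number"}},"required":["steps"]}

```bash
mkdir -p pics
cat > h.py <<'E'
import numpy as np, cv2
from scipy.spatial.transform import Rotation as R
from cell import observe, get_image, arm
def grab(n,f):
    d=get_image(n); cv2.imwrite('pics/'+f,d['image'][:,:,::-1]); return d
def rot(d):
    a=np.array(d['attitude'],float)
    return a if a.shape==(3,3) else R.from_rotvec(a).as_matrix() if a.size==3 else R.from_quat(a).as_matrix()
def ray(d,u,v,fish=False):
    f=192/np.tan(np.radians(d['vfov'])/2); x,y=u-d['cx'],v-d['cy']
    if fish:
        r=np.hypot(x,y)+1e-9; t=r/f; c=np.array([x/r*np.sin(t),y/r*np.sin(t),np.cos(t)])
    else: c=np.array([x/f,y/f,1])
    return rot(d)@c
def onz(d,u,v,z,fish=False):
    r=ray(d,u,v,fish); p=np.array(d['xyz']); return p+r*(z-p[2])/r[2]
E
python3 - <<'E'
from h import *
for n in ('top','side','wrist'):
    d=grab(n,n+'0.png'); print(n,{k:v for k,v in d.items() if k!='image'})
print(observe(),arm.tcp_to_grasp)
t=cv2.imread('pics/top0.png');s=cv2.imread('pics/side0.png')
E
```

```text
top {'vfov': 51.267952834735325, 'cx': 254.36003513320125, 'cy': 193.2416110606555, 'xyz': array([ 0.33616899, -0.01822452,  1.2179222 ]), 'attitude': array([-2.07948164,  2.14317007, -0.17403479])}
side {'vfov': 46.2656839812725, 'cx': 255.86147936309487, 'cy': 197.9074401878847, 'xyz': array([0.31905092, 0.98973361, 0.96577773]), 'attitude': array([-0.34916635,  2.7648584 , -1.23758947])}
wrist {'vfov': 65.70646984690485, 'cx': 251.73473771269752, 'cy': 192.41642226693955, 'xyz': array([ 0.30522514, -0.5497054 ,  0.38316522]), 'attitude': array([ 2.42110888, -1.61417848, -0.22314   ])}
{'clock': 0.15, 'joints': array([ 1.07339083,  0.43507885,  0.02496456,  1.57387652, -0.01160051,
        1.13398653, -0.07509971]), 'dq': array([-3.88087642e-04, -3.59215332e-03, -1.15121392e-05, -2.50590664e-03,
       -2.42271605e-04,  2.69333846e-04, -3.48660951e-04]), 'joint_efforts': array([ 1.86094076e-03, -6.68261504e+01,  9.85851511e-01, -3.14692032e+01,
       -6.05004444e-02,  3.93911102e-02,  7.71165378e-05]), 'position': array([ 0.24020866, -0.57658358,  0.22611972]), 'ee_rot': array([-3.07946590e+00, -6.15820467e-01,  5.32882879e-04]), 'force': array([ 0.12339174, -0.77959481, -0.11007599]), 'ft_torque': array([-0.0312976 ,  0.05273191, -0.03734672]), 'gripper_force': 0.0, 'width': 1.0018635395492932} 0.0188
```

View pics/top0.png

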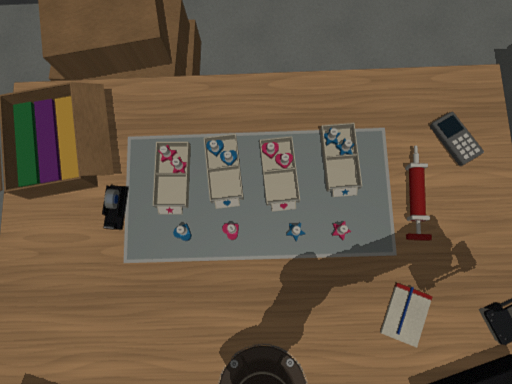

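View pics/side0.png

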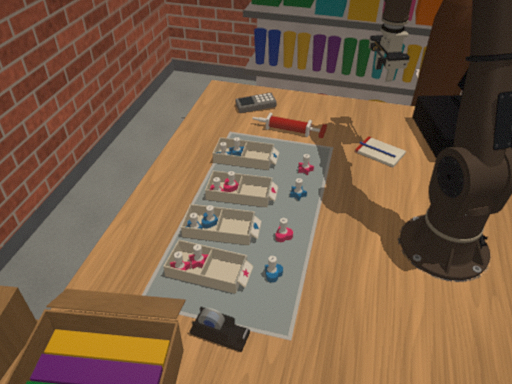

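The top view shows four drawers, left to right: pink star (172,175), blue heart (223,170), pink heart (280,172), blue star (341,160). The loose weights sit in front of them: blue heart (182,231), pink heart (231,230), blue star (295,231), pink star (341,230). Next I measure them.

Run:
```python
from h import *
d=get_image('top'); im=d['image']; hsv=cv2.cvtColor(im,cv2.COLOR_RGB2HSV)
c=cv2.resize(im[115:255,140:375],None,fx=3.4,fy=3.4,interpolation=cv2.INTER_CUBIC); cv2.imwrite('pics/crop.png',c[:,:,::-1])
H,S,V=[hsv[...,i].astype(int) for i in range(3)]
# caps of loose weights
W=((S<45)&(V>135)).astype(np.uint8); W[:218]=0;W[245:]=0;W[:,:140]=0;W[:,370:]=0
n,l,st,ce=cv2.connectedComponentsWithStats(W)
for i in range(1,n):
    if st[i,4]>8: print('cap',st[i],ce[i].round(1),onz(d,*ce[i],.061).round(4))
# saturated bases
B=((S>110)&((abs(H-103)<12)|(H>160))).astype(np.uint8);B[:215]=0;B[250:]=0;B[:,:140]=0;B[:,370:]=0
n,l,st,ce=cv2.connectedComponentsWithStats(B)
for i in range(1,n):
    if st[i,4]>30: print('base',st[i],ce[i].round(1),onz(d,*ce[i],.02).round(4))
# drawers: cream
C=((H>8)&(H<32)&(S>18)&(S<95)&(V>110)).astype(np.uint8);C[:118]=0;C[218:]=0;C[:,:145]=0;C[:,370:]=0
cv2.imwrite('pics/mask.png',C*255)
n,l,st,ce=cv2.connectedComponentsWithStats(C)
for i in range(1,n):
    if st[i,4]>60:
        r=cv2.minAreaRect(np.argwhere(l==i)[:,::-1].astype(np.float32)); print('cream',st[i],r)
s=observe(); print(R.from_rotvec(s['ee_rot']).as_matrix().round(3))
```

```text
cap [228 225   7   7  31] [230.7 227.6] [0.4582 0.0782 0.061 ]
cap [177 226   7   7  33] [179.8 229.2] [0.458  0.2265 0.061 ]
cap [293 226   7   8  33] [296.2 229.5] [ 0.4468 -0.1112  0.061 ]
cap [340 226   8   7  32] [343.8 228.5] [ 0.4456 -0.2476  0.061 ]
base [332 221  19  19  97] [339.4 230.4] [ 0.4442 -0.2426  0.02  ]
base [222 223  17  17 125] [230.2 231.4] [0.4512 0.0834 0.02  ]
base [173 224  18  17 117] [182.7 233.8] [0.4482 0.2264 0.02  ]
base [287 224  18  17  75] [294.  232.1] [ 0.4432 -0.1075  0.02  ]
cream [322 122  48  64 151] ((342.005859375, 151.39556884765625), (46.96078109741211, 61.276611328125), 7.9893269538879395)
cream [331 128  21  19 205] ((341.0, 137.0), (18.0, 20.0), 90.0)
cream [145 130 174  71 327] ((232.64234924316406, 165.55642700195312), (67.32698059082031, 173.10398864746094), 87.99044799804688)
cream [ 260  136   40   68 1367] ((279.1923522949219, 169.03846740722656), (64.3740234375, 33.61341094970703), 82.87498474121094)
cream [222 139  16  19 190] ((229.5, 148.0), (18.0, 15.0), 90.0)
cream [323 139  34  50 926] ((339.56707763671875, 162.10366821289
[... 348 characters left out ...]
14 168] ((166.0, 166.5), (13.0, 14.0), 90.0)
cream [157 167  30  39 790] ((171.85220336914062, 185.30801391601562), (28.32921028137207, 38.05259704589844), 3.012787342071533)
cream [333 186  25  11 195] ((345.01519775390625, 191.21319580078125), (9.404609680175781, 24.651479721069336), 85.91438293457031)
cream [214 197  26  12 192] ((226.63076782226562, 202.54620361328125), (9.426640510559082, 24.930980682373047), 82.87498474121094)
cream [271 200  25  12 186] ((283.3589172363281, 205.40957641601562), (9.369288444519043, 24.2868709564209), 83.9909896850586)
cream [157 205  25  10 204] ((169.0, 209.5), (9.0, 24.0), 90.0)
[[ 0.923  0.385 -0.   ]
 [ 0.385 -0.923  0.001]
 [-0.    -0.001 -1.   ]]
```

View pics/crop.png

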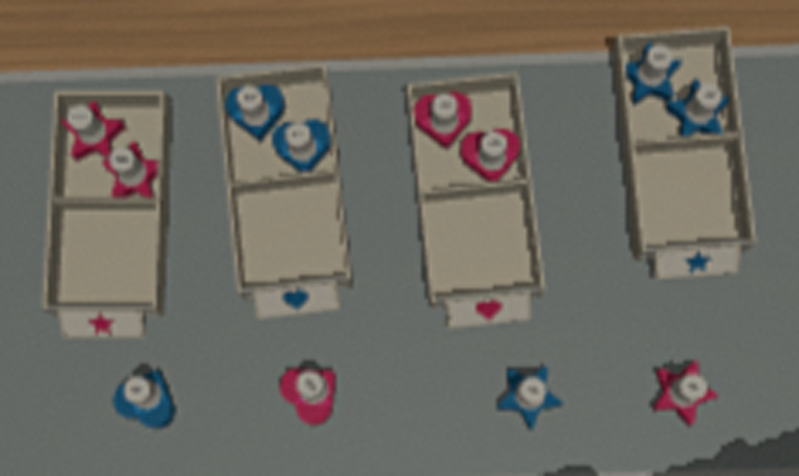

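The crop shows the rim corners of all four drawers clearly, so I cast those onto z = 0.042 and check the result against the 200 x 100 mm size.

Run:
```python
from h import *
d=get_image('top')
Q={'ps':[(56,93),(171,93),(163,313),(44,308)],'bh':[(218,77),(327,68),(350,286),(238,294)],
'ph':[(407,84),(518,75),(543,291),(430,302)],'bs':[(612,36),(729,30),(754,242),(635,257)]}
for k,q in Q.items():
    P=np.array([onz(d,140+(u+.5)/3.4-.5,115+(v+.5)/3.4-.5,.042) for u,v in q])[:,:2]
    L=[np.linalg.norm(P[i]-P[(i+1)%4])*1e3 for i in range(4)]
    ax=(P[0]+P[1]-P[2]-P[3]); ax/=np.linalg.norm(ax); c=P.mean(0)
    print(k,np.round(L),'yaw',np.arctan2(ax[1],ax[0]).round(3),'centre',c.round(3),'front',(c-.049*ax).round(4))
```

```text
ps [105. 202. 106. 198.] yaw -0.034 centre [0.63  0.257] front [0.5813 0.2587]
bh [ 99. 202.  99. 201.] yaw 0.083 centre [0.644 0.1  ] front [0.595  0.0964]
ph [100. 199.  99. 200.] yaw 0.068 centre [ 0.632 -0.07 ] front [ 0.5828 -0.0731]
bs [106. 196. 105. 205.] yaw 0.039 centre [ 0.668 -0.256] front [ 0.6192 -0.2583]
```

>>> drive_tool --pt "0 21 33 -5 -0.04" --pt "0 21 33 -5 -0.04" --pt "0 21 33 -5 -0.04" --pt "0 21 33 -5 -0.04" --pt "0 21 33 -5 -0.04" --pt "0 21 33 -5 -0.04" --pt "0 20 33 -5 -0.04" --pt "0 20 33 -5 -0.04" --pt "0 20 33 -5 -0.04" --pt "0 19 32 -5 -0.035" --pt "0 0 0 0 0" --pt "0 0 0 0 0" --pt "0 0 0 0 0"

```text
clock: 1.33
position: [0.4451, -0.2483, 0.1767]
ee_rot: [3.141, 0.001, -0.001]
force: [0.1, -1.1, -0.4]
width: 1.0
gripper_force: 0.0
```

```bash
cat >> h.py <<'E'
def wcap(z=.062):
    """white caps in the wrist image, cast on the cap-top plane; offsets from TCP in mm"""
    d=get_image('wrist'); im=d['image']; s=observe(); hsv=cv2.cvtColor(im,cv2.COLOR_RGB2HSV)
    W=((hsv[...,1]<40)&(hsv[...,2]>140)).astype(np.uint8)
    n,l,st,ce=cv2.connectedComponentsWithStats(W)
    print('tcp',np.round(s['position'],4),'yaw',R.from_rotvec(s['ee_rot']).as_matrix()[:2,0].round(3))
    for i in range(1,n):
        if st[i,4]>80:
            p=onz(d,*ce[i],z,True); print(st[i],ce[i].round(1),p.round(4),'d mm',((p-s['position'])[:2]*1e3).round(1))
    return d
E
python3 - <<'E'
from h import *
d=wcap(); cv2.imwrite('pics/w1.png',d['image'][:,:,::-1])
E
```

```text
tcp [ 0.4448 -0.2491  0.1768] yaw [ 1.    -0.001]
[   0    0   97  227 8978] [ 41.9 132.5] [ 0.5079 -0.0194  0.062 ] d mm [ 63.1 229.7]
[142   0  23  38 424] [149.7  12. ] [ 0.6176 -0.1518  0.062 ] d mm [172.8  97.3]
[  127     0   261   235 29762] [297.1 147.5] [ 0.4832 -0.2905  0.062 ] d mm [ 38.4 -41.4]
[439   0  36  40 447] [454.8  22.1] [ 0.6307 -0.4676  0.062 ] d mm [ 186.  -218.4]
[221  54  95   5 239] [267.6  55.4] [ 0.5679 -0.2629  0.062 ] d mm [123.2 -13.8]
[254  59  48  19 512] [283.1  65.9] [ 0.5584 -0.2768  0.062 ] d mm [113.6 -27.7]
[246  89  24  29 568] [258.1 104.2] [ 0.5226 -0.2543  0.062 ] d mm [77.8 -5.2]
[ 60  94  71  16 135] [ 97. 101.] [ 0.5338 -0.0956  0.062 ] d mm [ 89.  153.5]
[ 72 103  36  22 318] [ 85.5 114.9] [ 0.5211 -0.081   0.062 ] d mm [ 76.3 168.1]
[  0 105  19  18 172] [  8.8 113.4] [0.5357 0.0347 0.062 ] d mm [ 90.9 283.9]
[194 125  75   6 233] [231.8 127.5] [ 0.5013 -0.2304  0.062 ] d mm [56.6 18.7]
[432 155  33  40 370] [445.7 166. ] [ 0.4698 -0.4586  0.062 ] d mm [  25.  -209.5]
[345 351  16  14  97] [353.2 358.2] [ 0.2062 -0.3865  0.062 ] d mm [-238.5 -137.4]
```

View pics/w1.png

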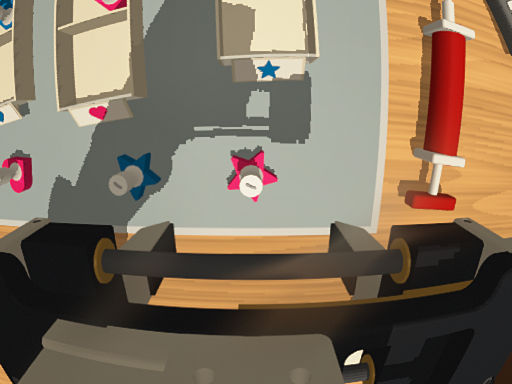

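The wrist view shows the pink star's cap at (251,184), midway between the finger pads, and the blue star's cap at (118,184).

Run:
```python
from h import *
d=get_image('wrist'); print(observe()['position'])
for p in [(251,184),(118,184),(6,175)]: print(onz(d,*p,.062,True).round(4))
# drawer floor (front compartment) corners of blue star drawer: rim front wall
for p in [(217,55),(318,55)]: print(onz(d,*p,.042,True).round(4))
```

```text
[ 0.44462127 -0.24942588  0.17685969]
[ 0.4479 -0.2487  0.062 ]
[ 0.4487 -0.1142  0.062 ]
[0.4623 0.0514 0.062 ]
[ 0.5724 -0.2159  0.042 ]
[ 0.5739 -0.3146  0.042 ]
```

>>> drive_tool --pt "0.3 3 0 -25 0" --pt "0.3 0 0 -25 0" --pt "0.3 0 0 -25 0" --pt "0.3 0 0 -25 0" --pt "0.3 0 0 -22 0" --pt "0.3 0 0 -21 0" --pt "0.3 0 0 0 0" --pt "0.3 0 0 0 0" --pt "0.6 0 0 0 0" --pt "0.7 0 0 0 0" --pt "0.8 0 0 0 0" --pt "0.9 0 0 0 0" --pt "0.9 0 0 0 0" --pt "0.9 0 0 0 0" --pt "0.9 0 0 0 0" --pt "0.9 0 0 0 0" --grip_force 15

```text
clock: 2.77
position: [0.4484, -0.2479, 0.0338]
ee_rot: [3.142, -0.0, 0.0]
force: [-0.7, -0.4, 2.3]
width: 0.233
gripper_force: 15.0
```

>>> drive_tool --pt "0.9 0 0 15 0" --pt "0.9 0 0 30 0" --pt "0.9 0 0 35 0" --pt "0.9 0 0 30 0" --pt "0.9 5 15 0 0" --pt "0.9 8 30 0 0" --pt "0.9 8 35 0 0" --pt "0.9 9 35 0 0" --pt "0.9 9 35 0 0" --pt "0.9 9 35 0 0" --pt "0.9 9 35 0 0" --pt "0.9 9 35 0 0" --pt "0.9 9 35 0 0" --pt "0.9 9 35 0 0" --pt "0.9 9 35 0 0" --pt "0.9 9 35 0 0" --pt "0.9 9 35 0 0" --pt "0.9 9 35 0 0" --pt "0.9 8 30 0 0" --pt "0.9 5 12 0 0"

```text
clock: 4.43
position: [0.5806, 0.2651, 0.1434]
ee_rot: [-3.139, -0.008, 0.001]
force: [-0.8, 0.7, -0.9]
width: 0.232
gripper_force: 15.0
```

>>> drive_tool --pt "0.9 0 0 0 0" --pt "0.9 0 0 0 0" --pt "0.9 0 0 0 0"

```text
clock: 4.68
position: [0.5812, 0.2572, 0.1433]
ee_rot: [3.14, -0.003, -0.001]
force: [-0.2, 0.3, -1.2]
width: 0.236
gripper_force: 15.0
```

Run:
```python
from h import *
d=grab('wrist','w2.png');print(observe()['position'])
```

```text
[0.58132313 0.25695409 0.14347523]
```

View pics/w2.png

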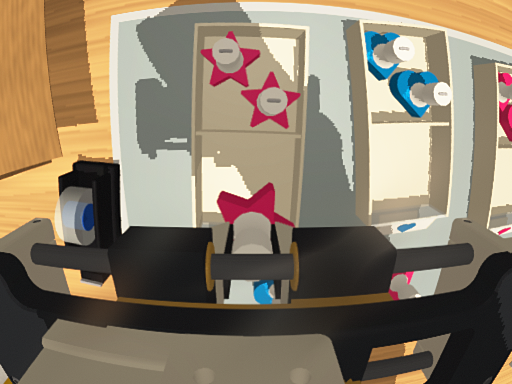

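The held pink star is above the front compartment, and the cross wall's rim ends show at (195,131) and (303,133). The blue heart drawer's cross wall is at (362,122) to (450,123).

Run:
```python
from h import *
d=get_image('wrist')
for A,B in [((194,131),(303,133)),((361,121),(451,123))]:
    a,b=[onz(d,*p,.042,True)[:2] for p in (A,B)]; m=(a+b)/2; v=(a-b)/np.linalg.norm(a-b)
    print(a.round(4),b.round(4),np.linalg.norm(a-b),'front',(m-.049*np.array([v[1],-v[0]])).round(4))
```

```text
[0.6359 0.307 ] [0.6338 0.2116] 0.09543167876328522 front [0.5859 0.2604]
[0.6465 0.1579] [0.6524 0.0545] 0.10359150252565946 front [0.6005 0.1034]
```

>>> drive_tool --pt "0.9 2 2 -15 0" --pt "0.9 0 0 -25 0" --pt "0.9 0 0 -25 0" --pt "0.9 0 0 -20 0" --pt "0.9 0 0 -12 0" --pt "0.9 0 0 -5 0" --pt "0.9 0 0 -3 0" --pt "0.9 0 0 -1 0" --pt "0.9 0 0 -0.5 0" --pt "0.9 0 0 0 0" --pt "0.9 0 0 0 0" --pt "0.72 0 0 0 0" --pt "0.66 0 0 0 0" --pt "0.6 0 0 0 0" --pt "0.6 0 0 0 0" --pt "0.6 0 0 0 0" --pt "0.6 0 0 0 0"

```text
clock: 6.2
position: [0.5834, 0.2611, 0.0373]
ee_rot: [3.142, -0.0, 0.0]
force: [0.1, 0.8, 0.6]
width: 0.4
gripper_force: 0.0
```

>>> drive_tool --pt "0.6 0 0 10 0" --pt "0.6 0 0 25 0" --pt "0.6 0 0 35 0" --pt "0.6 0 0 36 0" --pt "0.3 -25 -7 10 0" --pt "0.3 -30 -8 10 0" --pt "0.3 -30 -8 10 0" --pt "0.3 -30 -8 0 0" --pt "0.3 -10 -4 0 0" --pt "0.3 0 0 0 0" --pt "0.3 0 0 0 0" --pt "0.3 0 0 0 0"

```text
clock: 7.2
position: [0.4597, 0.2264, 0.1737]
ee_rot: [-3.141, 0.001, -0.002]
force: [0.5, 0.3, 0.1]
width: 0.699
gripper_force: 0.0
```

Run:
```python
from h import *
d=grab('wrist','w3.png');print(observe()['position'])
```

```text
[0.45970719 0.22638386 0.17336103]
```

View pics/w3.png

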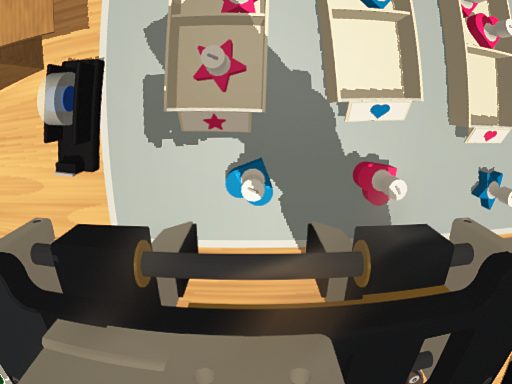

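The pink star stands upright in its front compartment. The blue heart's cap is at (253,187), the pink heart's at (398,188).

Run:
```python
from h import *
d=get_image('wrist');print(observe()['position'])
for p in [(253,186),(398,188)]: print(onz(d,*p,.062,True).round(4))
```

```text
[0.45951973 0.22637906 0.17316852]
[0.4619 0.2251 0.062 ]
[0.4602 0.0777 0.062 ]
```

>>> drive_tool --pt "0.3 2 -1 -25 0" --pt "0.3 0 0 -25 0" --pt "0.3 0 0 -25 0" --pt "0.3 0 0 -25 0" --pt "0.3 0 0 -22 0" --pt "0.3 0 0 -17 0" --pt "0.3 0 0 0 0" --pt "0.4 0 0 0 0" --pt "0.6 0 0 0 0" --pt "0.7 0 0 0 0" --pt "0.8 0 0 0 0" --pt "0.9 0 0 0 0" --pt "0.9 0 0 0 0" --pt "0.9 0 0 0 0" --pt "0.9 0 0 0 0" --pt "0.9 0 0 0 0"

```text
clock: 8.63
position: [0.4606, 0.2252, 0.0345]
ee_rot: [-3.141, 0.0, -0.001]
force: [-0.5, 0.8, 3.6]
width: 0.232
gripper_force: 15.0
```

>>> drive_tool --pt "0.9 0 0 15 0" --pt "0.9 0 0 30 0" --pt "0.9 0 0 35 0" --pt "0.9 0 0 30 0" --pt "0.9 10 -10 0 0" --pt "0.9 20 -18 0 0" --pt "0.9 25 -22 0 0" --pt "0.9 25 -23 0 0" --pt "0.9 25 -22 0 0" --pt "0.9 20 -20 0 0" --pt "0.9 12 -10 0 0.08" --pt "0.9 0 0 0 0" --pt "0.9 0 0 0 0" --pt "0.9 0 0 0 0"

```text
clock: 9.8
position: [0.5965, 0.1008, 0.1439]
ee_rot: [-3.139, -0.125, 0.002]
force: [0.2, 0.3, -1.1]
width: 0.231
gripper_force: 15.0
```

Run:
```python
from h import *
d=grab('wrist','w4.png');print(observe()['position'])
```

```text
[0.5963783  0.1012443  0.14402778]
```

View pics/w4.png

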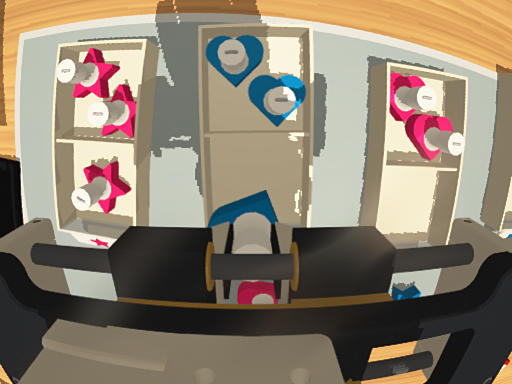

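The held blue heart is square above its compartment: cross wall from 200 to 312 at row 131, cap at 252. I set it down.

>>> drive_tool --pt "0.9 2 -2 -15 0" --pt "0.9 0 0 -25 0" --pt "0.9 0 0 -25 0" --pt "0.9 0 0 -20 0" --pt "0.9 0 0 -12 0" --pt "0.9 0 0 -5 0" --pt "0.9 0 0 -3 0" --pt "0.9 0 0 -1 0" --pt "0.9 0 0 -0.5 0" --pt "0.9 0 0 0 0" --pt "0.9 0 0 0 0" --pt "0.72 0 0 0 0" --pt "0.66 0 0 0 0" --pt "0.6 0 0 0 0" --pt "0.6 0 0 0 0" --pt "0.6 0 0 0 0" --pt "0.6 0 0 0 0"

```text
clock: 11.27
position: [0.5994, 0.0981, 0.0378]
ee_rot: [3.139, 0.125, 0.0]
force: [-0.8, -0.0, -0.2]
width: 0.397
gripper_force: 0.0
```

>>> drive_tool --pt "0.6 0 0 10 0" --pt "0.6 0 0 25 0" --pt "0.6 0 0 35 0" --pt "0.6 0 0 36 0" --pt "0.3 -25 -4 10 0" --pt "0.3 -30 -4 10 0" --pt "0.3 -30 -4 10 0" --pt "0.3 -30 -4 0 0" --pt "0.3 -24 -4 0 0" --pt "0.3 0 0 0 0" --pt "0.3 0 0 0 0" --pt "0.3 0 0 0 0"

```text
clock: 12.27
position: [0.4614, 0.0783, 0.1746]
ee_rot: [-3.139, -0.125, -0.003]
force: [-0.2, 0.2, 1.1]
width: 0.7
gripper_force: 0.0
```

Run:
```python
from h import *
d=grab('wrist','w5.png');print(observe()['position'])
```

```text
[0.46160061 0.07831534 0.17429767]
```

View pics/w5.png

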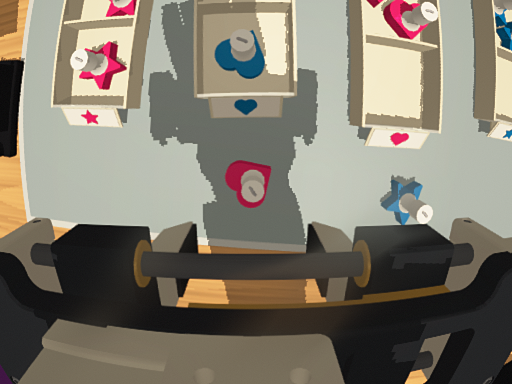

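The blue heart stands in its compartment. The pink heart's cap at (253,190) is centred between the fingers.

>>> drive_tool --pt "0.3 -1 -1 -25 0" --pt "0.3 0 0 -25 0" --pt "0.3 0 0 -25 0" --pt "0.3 0 0 -25 0" --pt "0.3 0 0 -22 0" --pt "0.3 0 0 -18 0" --pt "0.3 0 0 0 0" --pt "0.4 0 0 0 0" --pt "0.6 0 0 0 0" --pt "0.7 0 0 0 0" --pt "0.8 0 0 0 0" --pt "0.9 0 0 0 0" --pt "0.9 0 0 0 0" --pt "0.9 0 0 0 0" --pt "0.9 0 0 0 0" --pt "0.9 0 0 0 0"

```text
clock: 13.65
position: [0.4597, 0.0772, 0.034]
ee_rot: [-3.139, -0.125, -0.001]
force: [-1.5, 0.5, 4.2]
width: 0.232
gripper_force: 15.0
```

>>> drive_tool --pt "0.9 0 0 15 0" --pt "0.9 0 0 30 0" --pt "0.9 0 0 35 0" --pt "0.9 0 0 30 0" --pt "0.9 10 -12 0 0" --pt "0.9 18 -22 0 0" --pt "0.9 22 -26 0 0" --pt "0.9 23 -28 0 0" --pt "0.9 22 -26 0 0" --pt "0.9 18 -22 0 0" --pt "0.9 11 -13 0 -0.01" --pt "0.9 0 0 0 0" --pt "0.9 0 0 0 0" --pt "0.9 0 0 0 0"

```text
clock: 14.82
position: [0.5825, -0.071, 0.1433]
ee_rot: [-3.139, -0.111, 0.002]
force: [-0.5, 0.9, -1.3]
width: 0.234
gripper_force: 15.0
```

Run:
```python
from h import *
d=grab('wrist','w6.png');print(observe()['position'])
```

```text
[ 0.58252551 -0.07061216  0.14347283]
```

View pics/w6.png

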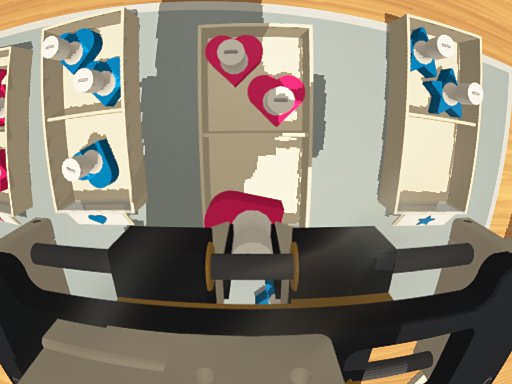

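The pink heart is square above its own drawer: cross wall from 199 to 312 at row 132, cap at 252. I set it down.

>>> drive_tool --pt "0.9 2 -2 -15 0" --pt "0.9 0 0 -25 0" --pt "0.9 0 0 -25 0" --pt "0.9 0 0 -20 0" --pt "0.9 0 0 -12 0" --pt "0.9 0 0 -5 0" --pt "0.9 0 0 -3 0" --pt "0.9 0 0 -1 0" --pt "0.9 0 0 -0.5 0" --pt "0.9 0 0 0 0" --pt "0.9 0 0 0 0" --pt "0.72 0 0 0 0" --pt "0.66 0 0 0 0" --pt "0.6 0 0 0 0" --pt "0.6 0 0 0 0" --pt "0.6 0 0 0 0" --pt "0.6 0 0 0 0"

```text
clock: 16.28
position: [0.5854, -0.074, 0.0373]
ee_rot: [3.14, 0.109, 0.0]
force: [-0.5, 0.4, -0.4]
width: 0.401
gripper_force: 0.0
```

>>> drive_tool --pt "0.6 0 0 10 0" --pt "0.6 0 0 25 0" --pt "0.6 0 0 35 0" --pt "0.6 0 0 36 0" --pt "0.3 -25 -6 10 0" --pt "0.3 -30 -9 10 0" --pt "0.3 -30 -9 10 0" --pt "0.3 -30 -9 0 0" --pt "0.3 -22 -6 0 -0.03" --pt "0.3 0 0 0 0" --pt "0.3 0 0 0 0" --pt "0.3 0 0 0 0"

```text
clock: 17.28
position: [0.4494, -0.1128, 0.174]
ee_rot: [3.141, 0.063, 0.003]
force: [0.2, 0.7, 0.3]
width: 0.698
gripper_force: 0.0
```

Run:
```python
from h import *
d=grab('wrist','w7.png');print(observe()['position'])
```

```text
[ 0.44957741 -0.11257015  0.17375255]
```

View pics/w7.png

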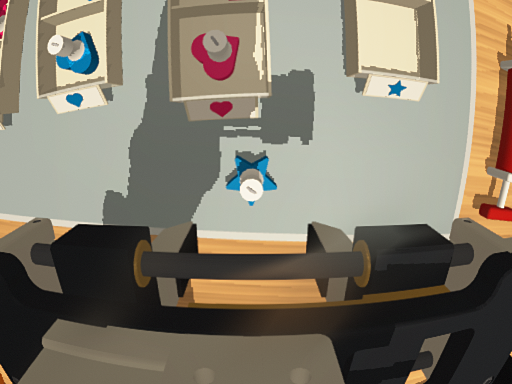

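The pink heart stands in place. The blue star's cap at (251,189) is centred between the fingers, so I grasp it, lift and carry it to its drawer.

>>> drive_tool --pt "0.3 -1 0 -25 0" --pt "0.3 0 0 -25 0" --pt "0.3 0 0 -25 0" --pt "0.3 0 0 -25 0" --pt "0.3 0 0 -22 0" --pt "0.3 0 0 -18 0" --pt "0.3 0 0 0 0" --pt "0.4 0 0 0 0" --pt "0.6 0 0 0 0" --pt "0.7 0 0 0 0" --pt "0.8 0 0 0 0" --pt "0.9 0 0 0 0" --pt "0.9 0 0 0 0" --pt "0.9 0 0 0 0" --pt "0.9 0 0 0 0" --pt "0.9 0 0 0 0"

```text
clock: 18.67
position: [0.4475, -0.1129, 0.0335]
ee_rot: [3.141, 0.062, 0.001]
force: [-1.6, 0.8, 5.8]
width: 0.228
gripper_force: 15.0
```

>>> drive_tool --pt "0.9 0 0 15 0" --pt "0.9 0 0 30 0" --pt "0.9 0 0 35 0" --pt "0.9 0 0 30 0" --pt "0.9 10 -9 0 0" --pt "0.9 20 -18 0 0" --pt "0.9 25 -21 0 0" --pt "0.9 25 -21 0 0" --pt "0.9 25 -21 0 0" --pt "0.9 25 -21 0 0" --pt "0.9 24 -20 0 0" --pt "0.9 18 -16 0 0" --pt "0.9 0 0 0 0" --pt "0.9 0 0 0 0" --pt "0.9 0 0 0 0"

```text
clock: 19.92
position: [0.6185, -0.2592, 0.1425]
ee_rot: [-3.14, -0.063, 0.003]
force: [-0.1, 0.2, -1.2]
width: 0.233
gripper_force: 15.0
```

Run:
```python
from h import *
d=grab('wrist','w8.png');print(observe()['position'])
```

```text
[ 0.61848372 -0.25884855  0.1428493 ]
```

View pics/w8.png

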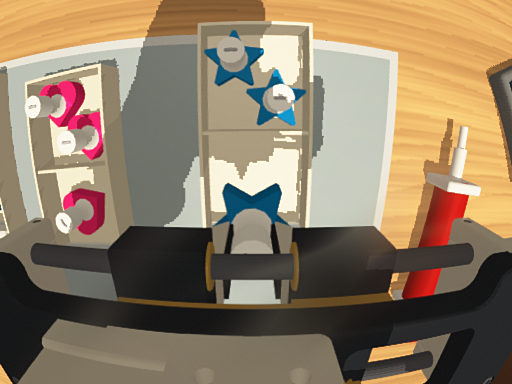

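The blue star is square above its own drawer: cross wall from 199 to 312 at row 131. I set it down, rise clear and check.

>>> drive_tool --pt "0.9 2 -2 -15 0" --pt "0.9 0 0 -25 0" --pt "0.9 0 0 -25 0" --pt "0.9 0 0 -20 0" --pt "0.9 0 0 -12 0" --pt "0.9 0 0 -5 0" --pt "0.9 0 0 -3 0" --pt "0.9 0 0 -1 0" --pt "0.9 0 0 -0.5 0" --pt "0.9 0 0 0 0" --pt "0.9 0 0 0 0" --pt "0.72 0 0 0 0" --pt "0.66 0 0 0 0" --pt "0.6 0 0 0 0" --pt "0.6 0 0 0 0" --pt "0.6 0 0 0 0" --pt "0.6 0 0 0 0"

```text
clock: 21.38
position: [0.6214, -0.262, 0.0367]
ee_rot: [3.141, 0.062, 0.0]
force: [-1.1, 0.0, 0.1]
width: 0.398
gripper_force: 0.0
```

>>> drive_tool --pt "0.6 0 0 10 0" --pt "0.6 0 0 25 0" --pt "0.6 0 0 35 0" --pt "0.6 0 0 36 0" --pt "0.5 -30 0 20 0" --pt "0.5 -35 0 20 0" --pt "0.5 -35 0 10 0" --pt "0.5 -30 0 0 0" --pt "0.5 -30 0 0 0" --pt "0.5 -30 0 0 0" --pt "0.5 0 0 0 0" --pt "0.5 0 0 0 0" --pt "0.5 0 0 0 0" --pt "0.5 0 0 0 0"

```text
clock: 22.55
position: [0.4327, -0.2618, 0.1932]
ee_rot: [3.141, 0.064, 0.002]
force: [-0.1, -0.8, -0.1]
width: 0.499
gripper_force: 0.0
```

Run:
```python
from h import *
d=get_image('top');e=get_image('side')
a=cv2.resize(d['image'][115:255,140:375],(790,470),interpolation=cv2.INTER_CUBIC)
cv2.imwrite('pics/end.png',a[:,:,::-1])
b=cv2.resize(e['image'][120:300,140:340],(660,594),interpolation=cv2.INTER_CUBIC)
cv2.imwrite('pics/end2.png',b[:,:,::-1])
```

```text
(no output)
```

View pics/end.png

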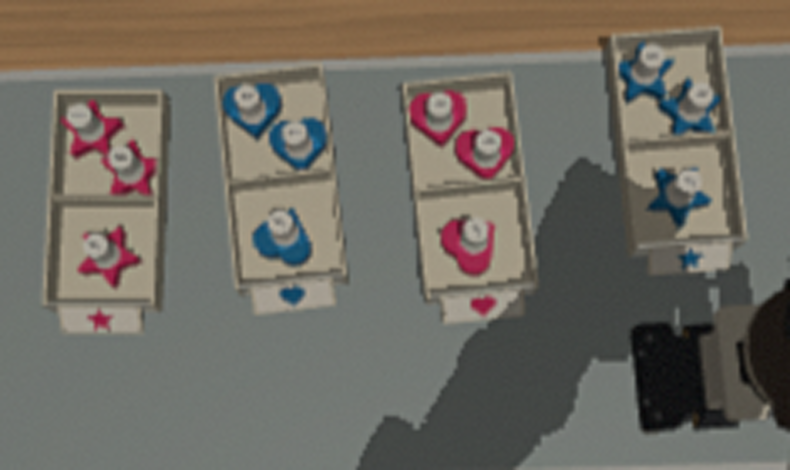

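View pics/end2.png

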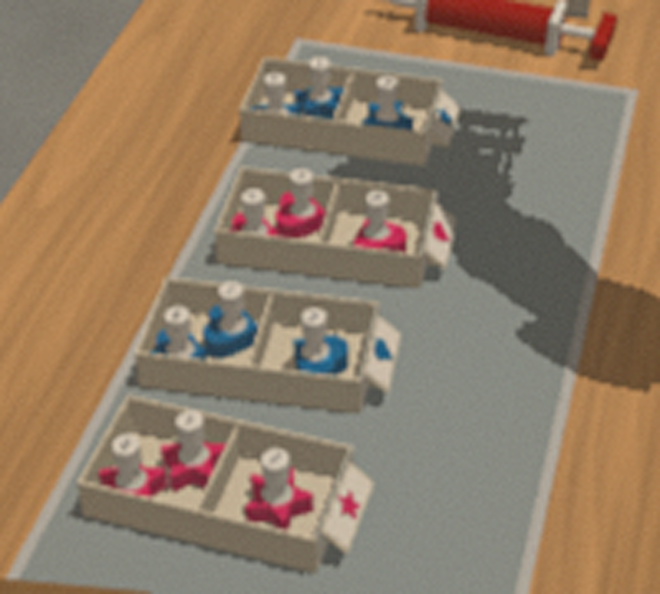

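Both views show all four weights upright near the middle of their own front compartments (top crop: (108,255), (283,235), (470,243), (680,193)). The drawers have not visibly moved and the arm is clear.

```bash
python3 -c "
from cell import arm; print(arm.sign_off())"
```

```text
the job is handed in; nothing more can be done
None
```

All four weights are set down upright in the front compartments of their own drawers, no drawer has visibly moved, and the job is handed in at about 23 s; sign-off returned no verdict.

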